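# Zero the nib gauge with the stylus

## Robot

A 6-joint arm with a two-finger parallel gripper is mounted at the origin on the work surface. World frame = base frame: x ahead of the robot, y to its left, z up, the work surface at z = 0. Lengths are in m, angles in degrees, forces in N, time in s.
With the tool pointing down it reaches from about 0.35 to 0.875 m from the base axis. Payload 4.2 kg.
Tool frame: the origin (TCP) lies midway between the tips of the shut fingers; the grasp point (between the pads) lies 19 mm behind it; z points along the fingers, y is the direction in which the jaws open and shut (so a half turn about z gives the same grasp; the last joint's range is limited). The gripper opens to 87 mm and grips with 3 to 60 N. Pads are 19 mm wide; open, the fingers measure 117 mm over their backs; the gripper's body (75 mm by 190 mm) begins 51 mm behind the grasp point.
Start: joints at [14.817, 22.042, 0.453, 0, -68.411, -14.817], TCP at [0.625, 0, 0.223] pointing down, gripper open.
Joint ranges: [-179.83, 179.83], [-69.29, 118.12], [-61.27, 80.66], [-181.25, 117.63], [-171.15, -9.14], [-177.46, 177.46]. Speed limits (degrees/s): [159.86, 159.86, 180, 180, 180, 180].

## Interface

Orientations are given as a 3x3 rotation matrix whose columns are the frame's x, y, z axes.
In Python, from station import r gives the robot as it stands.
- The arm moves only by the tool carry_out, never from a script. Its argument "steps" is a list of rows, each a list of 2 entries, a list of its own where there are three numbers: the shift along the tool's x, y, z in cm, then the turn about the tool's z in degrees. In form: [[[x, y, z], twist], ...]. A call has 1 to 20 rows; each row is the pose to reach, as a shift and turn from the pose measured when the call began, along the tool's axes at that moment; what a row does not reach only later rows make up. A row lasts 1/10 s, in which the tool goes at most 50 mm and 8.59 degrees, less where a joint would pass 70% of its speed; a pose out of reach is approached as far as the arm can. A call with a gripper value outside its range is refused whole. "gripper" is the gripper's target within -1 to 1 (fully open at 1, half-way at 0, shut at -1), set as the call begins (left out, the last holds). The fingers move at their own pace and stop on an object; the grip force is fixed at half the most. Time passes only in rows, so rows that repeat a pose let the fingers close. It gives the time, the measured TCP pose, the force and the opening at its end, in the units of the state.
- r.sense(): the state, without advancing time (a new reading comes with each control period).
- r.capture(name): name is "scene" or "side" or "wrist"; returns the picture (384x512x3 uint8, red, green, blue); there is no depth.
- r.calibration(name): a dict with "camera_matrix" (3x3 intrinsics, pixels), "world_from_camera" (4x4, takes a point from camera to world coordinates). Camera axes: x right, y up, looking along -z (the intrinsics and any distortion apply to the point x, -y, -z); pixel columns grow to the right and rows downward; lengths in m; the calibration is good to about 2 mm. The wrist camera is an equidistant fisheye: a pixel r from the principal point sees the ray r / f radians off the axis. A picture is of the moment at which its call begins: read the wrist's pose just before it. calibration takes no time and is no camera call; for the wrist camera it gives the pose at the moment of the call.
- r.finish_job(): hands the job in, once; it reports no verdict.
Trained networks look in the newest picture that a camera, given by its name, has taken for a name from the list of things; names that differ only in an ending like _2 or _b are one class to them, and where a whole thing is asked for, a point or a joint stands for the part that bears it (a point fixed in the world has none). Each returns a list of dicts, best first, with "confidence" (0 to 1); they miss things now and then, are a little off and sometimes report something else, mostly with a low value. They report only what shows in the picture. A call takes as long as a camera call.
- r.cut_out(camera, target): "pixels" (384x512 bool, what is visible of it).
- r.place_of(camera, target): "centre" ([x, y, z] in m, in world coordinates, good to about 4 mm: a listed point, or the origin of a listed thing).
The state is a dict: "time_s": time; "joints": joint angles; "joint_velocities": joint speeds; "effort": joint torques, N m; "tcp_pos": TCP position; "ee_rot": TCP orientation; "wrist_force": force on the tool from outside, world axes, zero at the start; "moment": the same for the moment, N m; "gripper_width": opening from 0.0 (shut) to 1.0 (fully open).
Only numpy, scipy, OpenCV 4.12 (cv2) and the standard library are available. Lean on these libraries where they do the work, as an engineer would, in place of code of your own. Each camera call takes 0.05 s, during which the arm holds its last target. There are 200 camera calls.

## Task

Slide the pen carrier along its rail from the end station to the next one, the middle station, where it clicks in with the pen in front of the gauge box, and let go of it. Then take the stylus out of the steel knockout block, press the gauge's recessed zero button all the way down with the stylus tip, hold it down a moment, let it spring back, and stand the stylus back upright, fully home, in the hole it came from. Leave the carrier at the middle station and the paperweight, nib tray and ink jar where they are.

Things in the scene. Friction and masses are not known exactly. Their poses are not given: they have to be found in the camera images.
- rig: Nib gauge rig, fixed: dark steel base plate 12 mm thick spanning x -90..+170, y -140..+140 mm from its origin (bench level, mid rail). x points away from the robot, y along the rail in the slide direction. On its far (+x) side a grey gauge box 80 x 100 mm, top 80 mm above the bench, with a dark display strip on the far edge of the top and the button hole at x +125, y 0.
- carrier (a joint): Travel of the pen carrier along the rail (m, towards the rig's +y). Spring detents (stations) hold it at 0 (start, end station), 0.060 (middle station, pen in front of the gauge box and its probe) and 0.120 (one too far). About 5 N pushes it; between stations it snaps to the nearer one.
- carrier_tab (a point): Top centre of the carrier's upright aluminium tab, 75 mm above the bench, at the carrier's robot-side end: 16 mm along the rig's x, 20 mm along its y (the slide direction), 40 mm tall over the carrier plate (120 x 56 mm, top at 35 mm). The jade green pen (13 mm thick, top at 57 mm) is fixed on the plate along x, its end 12 mm from the tab. Pinch the tab across y from above, or push its side.
- button_top (a point): Centre of the top face of the recessed zero button: a round brass cap, 18 mm across, at the bottom of a round hole 22 mm across in the top of the gauge box. Unpressed it stands 62 mm above the bench, 18 mm below the box top (80 mm); moves down as pressed.
- zero_button (a joint): How far the zero button is pressed (m): 0 up, 0.006 fully down; 2 N starts it, 5 N holds it fully down, and it springs back.
- stylus: Loose upright stylus, 125 mm long, 90 g: steel shaft 10 mm thick from the flat tip to 45 mm, brass collar 26 mm across from 45 to 51 mm, round dark wooden handle 18 mm thick from 51 to 125 mm. Origin at the centre of the tip end, z along it to the handle. It stands in the knockout block, collar on the block top: tip 5 mm, handle top 130 mm above the bench.
- knockout_block: Fixed steel block 110 (x) x 70 (y) x 50 mm tall; origin at the centre of its underside. One real hole (see block_hole); the four smaller dark bores in its top do not take the stylus.
- block_hole (a point): Mouth centre of the stylus hole in the block top, 50 mm above the bench, at x +25 mm, y 0 of the block: 16 mm across, 47 mm deep.
- paperweight: Bystander: squat bronze paperweight, 72 mm across, 46 mm tall, loose; origin under its centre.
- nib_tray: Bystander: cork-lined aluminium tray with nibs, 170 x 110 x 16 mm, loose; origin under its centre.
- ink_jar: Bystander: glass ink jar, 60 mm across, 60 mm tall, loose; origin under its centre.

How it is judged:
By the outcome, as a careful person would: the job done as asked, in the order asked, and still so for the second after the job is handed in, with the robot touching nothing.
It also fails if it takes over 64 s, if anything falls off the work surface, if the arm or the gripper's body presses on something with over 40 N, if the wrist force passes 120 N, or if a joint passes its speed limit or range.

## Working session

There is one attempt and no reset: what is moved stays moved. The work goes in short steps, Python scripts to look and compute and a tool call to move; the robot and the scene stay as the last step left them, time stands still between calls to the robot, and variables do not carry over. Pictures are saved under pics/ and viewed, about 8 in all and at most 12, crops included, and the job is handed in when it is done.

Besides the shell and the picture viewer there is one more tool, called after ">>>" by a JSON object that holds its "method" and its "body", one argument or row to a line. carry_out: Moves the arm, as the interface text tells. Its arguments: {"type":"object","properties":{"steps":{"type":"array","items":{"type":"array"}},"gripper":{"type":"number"}},"required":["steps"]}

```bash
mkdir -p pics
python3 - <<'E'
from station import r
import cv2,numpy as np
for c in ["scene","side","wrist"]:
    im=r.capture(c); cv2.imwrite(f"pics/{c}0.png",im[:,:,::-1])
    for t in ["rig","carrier_tab","button_top","stylus","knockout_block","block_hole","paperweight","nib_tray","ink_jar"]:
        try:
            print(c,t,[(np.round(d["centre"],4).tolist(),round(d["confidence"],2)) for d in r.place_of(c,t)[:2]])
        except Exception as e: print(c,t,e)
s=r.sense();print(s["time_s"],s["tcp_pos"],s["ee_rot"],s["gripper_width"])
a=cv2.imread("pics/scene0.png");b=cv2.imread("pics/wrist0.png")
cv2.imwrite("pics/both0.png",cv2.resize(np.hstack([a,b]),(800,300)))
E
```

```text
scene rig [([0.5346, 0.0601, -0.0018], 0.58)]
scene carrier_tab [([0.4861, -0.0124, 0.0766], 0.58)]
scene button_top [([0.4775, -0.2972, 0.0061], 0.59)]
scene stylus [([0.4774, -0.2967, 0.007], 0.55)]
scene knockout_block [([0.4508, -0.2867, -0.0047], 0.82), ([0.5323, 0.062, -0.0004], 0.55)]
scene block_hole [([0.4727, -0.297, 0.0511], 0.84)]
scene paperweight [([0.7408, -0.2742, -0.0023], 0.69), ([0.4719, -0.2967, 0.0492], 0.36)]
scene nib_tray [([0.5676, 0.4399, -0.004], 0.72)]
scene ink_jar [([0.3581, 0.3254, -0.0017], 0.5)]
side rig [([0.5299, 0.0597, 0.0008], 0.76), ([0.4861, -0.0087, 0.075], 0.51)]
side carrier_tab [([0.4836, -0.0087, 0.0793], 0.77)]
side button_top []
side stylus [([0.4777, -0.2987, 0.007], 0.71)]
side knockout_block [([0.4522, -0.2866, 0.0034], 0.67)]
side block_hole [([0.4785, -0.2976, 0.053], 0.95), ([0.4808, -0.2988, 0.0067], 0.15)]
side paperweight [([0.743, -0.2701, 0.0045], 0.63)]
side nib_tray [([0.5675, 0.4444, -0.0017], 0.69)]
side ink_jar [([0.3587, 0.321, -0.0029], 0.87), ([0.5697, 0.444, 0.0003], 0.69)]
wrist rig [([0.529, 0.0605, -0.0007], 0.89)]
wrist carrier_tab [([0.4863, -0.0166, 0.0763], 0.92)]
wrist button_top [([0.4837, -0.0134, 0.0772], 0.67)]
wrist stylus []
wrist knockout_block []
wrist block_hole []
wrist paperweight []
wrist nib_tray []
wrist ink_jar []
1.5 [6.24990288e-01 3.29109806e-05 2.22539035e-01] [[ 1.14771627e-05 -1.00000000e+00  4.91133683e-06]
 [-1.00000000e+00 -1.14772116e-05 -9.96070052e-06]
 [ 9.96075688e-06 -4.91122251e-06 -1.00000000e+00]] 0.9992141560187411
```

View pics/both0.png

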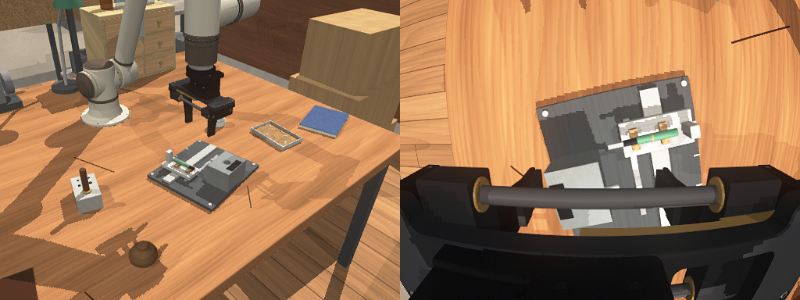

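Run:
```python
from station import r
for c in ["scene","side","wrist"]:
    k=r.calibration(c); print(c,k["camera_matrix"].tolist() if hasattr(k["camera_matrix"],'tolist') else k["camera_matrix"],k["world_from_camera"],[x for x in k])
```

```text
scene [[446.3403562022445, 0.0, 253.48387634973128], [0.0, 446.3403562022445, 186.636494140962], [0.0, 0.0, 1.0]] [[ 0.63808991 -0.43115302  0.63792503  1.27044029]
 [ 0.76975498  0.33800828 -0.54150501 -0.5504223 ]
 [ 0.01784758  0.83657485  0.54756186  0.7158457 ]
 [ 0.          0.          0.          1.        ]] ['camera_matrix', 'world_from_camera']
side [[471.7840249465109, 0.0, 249.88072630746262], [0.0, 471.7840249465109, 188.2575150373646], [0.0, 0.0, 1.0]] [[ 0.98024929  0.14409697 -0.13545251  0.38928719]
 [-0.19737415  0.75590352 -0.62422217 -0.69484107]
 [ 0.01244051  0.63862817  0.76941491  1.04899676]
 [ 0.          0.          0.          1.        ]] ['camera_matrix', 'world_from_camera']
wrist [[297.3186396354542, 0.0, 254.06719821981136], [0.0, 297.3186396354542, 188.02896424059185], [0.0, 0.0, 1.0]] [[-9.99999478e-01  1.62132231e-04  1.00849465e-03  6.24120566e-01]
 [-4.16227901e-04 -9.66312578e-01 -2.57370993e-01 -7.10429197e-02]
 [ 9.32792933e-04 -2.57371278e-01  9.66312142e-01  3.84467099e-01]
 [ 0.00000000e+00  0.00000000e+00  0.00000000e+00  1.00000000e+00]] ['camera_matrix', 'world_from_camera']
```

The scene view shows the rig in the centre, yawed slightly, with the carrier at the end nearest the camera. The stylus stands in the block at about (85,180). The wrist view shows the plate corners near (537,104) and (690,75). I'll fit the rig pose from plate corners.

```bash
cat > h.py <<'E'
import numpy as np,cv2
from station import r
def proj(c,P,k=None):
    k=k or r.calibration(c);T=np.array(k["world_from_camera"]);K=np.array(k["camera_matrix"])
    p=(np.atleast_2d(P)-T[:3,3])@T[:3,:3]; p=p*[1,-1,-1]
    if c=="wrist":
        n=np.hypot(p[:,0],p[:,1]);a=np.arctan2(n,p[:,2]);q=p[:,:2]/n[:,None]*a[:,None]
    else: q=p[:,:2]/p[:,2:]
    return q*K[0,0]+K[:2,2]
def rig2w(pose,P):
    x,y,a=pose;c,s=np.cos(a),np.sin(a);P=np.atleast_2d(P)
    return np.c_[x+c*P[:,0]-s*P[:,1],y+s*P[:,0]+c*P[:,1],P[:,2]]
E
python3 - <<'E'
from h import *
from scipy.optimize import minimize
x0,x1,y=-.09,.17,.14
pl=np.array([[a,b,z] for a in(x0,x1) for b in(-y,y) for z in(0,.012)])
bx=np.array([[a,b,z] for a in(.085,.165) for b in(-.05,.05) for z in(.012,.08)])
M={}
for c in ["scene","side"]:
    r.capture(c); M[c]=(r.cut_out(c,"rig")[0]["pixels"],r.calibration(c))
def cost(p):
    e=0
    for c,(m,k) in M.items():
        g=np.zeros(m.shape,np.uint8)
        for S in (pl,bx):
            cv2.fillConvexPoly(g,cv2.convexHull(np.round(proj(c,rig2w(p,S),k)*16).astype(np.int32)),1,shift=4)
        e+=(g.astype(bool)^m).sum()/m.sum()
    return e
for a in (10,14,18):
    o=minimize(cost,[.531,.060,np.radians(a)],method="Nelder-Mead",options=dict(initial_simplex=[[.531,.06,np.radians(a)],[.536,.06,np.radians(a)],[.531,.065,np.radians(a)],[.531,.06,np.radians(a+4)]]))
    print(o.fun,o.x[:2],np.degrees(o.x[2]))
p=o.x
im=np.hstack([r.capture(c)[:,:,::-1] if 0 else cv2.imread(f"pics/{c}0.png") for c in("scene","side")]).copy()
for i,c in enumerate(("scene","side")):
    for S in (pl[1::2],bx[1::2],np.array([[.125,0,.08]])):
        for u in proj(c,rig2w(p,S),M[c][1]): cv2.circle(im,(int(u[0])+512*i,int(u[1])),2,(0,0,255),-1)
    q=proj(c,rig2w(p,[[.02,0,.03]]),M[c][1])[0].astype(int); t=im[max(0,q[1]-100):q[1]+100,q[0]+512*i-130:q[0]+512*i+130]
    cv2.imwrite(f"pics/t{i}.png",cv2.resize(t,(780,600)) if i==0 else t)
    M[c]+=(t,)
cv2.imwrite("pics/fit.png",np.hstack([cv2.resize(M[c][2],(400,308),interpolation=cv2.INTER_CUBIC) for c in M]))
E
```

```text
Traceback (most recent call last):
IndexError: list index out of range
```

```bash
cat > fit.py <<'E'
from h import *
from scipy.optimize import minimize
x0,x1,y=-.09,.17,.14
pl=np.array([[a,b,z] for a in(x0,x1) for b in(-y,y) for z in(0,.012)])
bx=np.array([[a,b,z] for a in(.085,.165) for b in(-.05,.05) for z in(.012,.08)])
M={}
for c in ["scene","side"]:
    for _ in range(4):
        im=r.capture(c); d=r.cut_out(c,"rig")
        if d: print(c,d[0]["confidence"],d[0]["pixels"].sum());M[c]=(d[0]["pixels"],r.calibration(c));break
def cost(p):
    e=0
    for c,(m,k) in M.items():
        g=np.zeros(m.shape,np.uint8)
        for S in (pl,bx):
            cv2.fillConvexPoly(g,cv2.convexHull(np.round(proj(c,rig2w(p,S),k)*16).astype(np.int32)),1,shift=4)
        e+=(g.astype(bool)^m).sum()/m.sum()
    return e
for a in (10,18,14):
    a=np.radians(a)
    o=minimize(cost,[.531,.060,a],method="Nelder-Mead",options=dict(initial_simplex=[[.531,.06,a],[.536,.06,a],[.531,.065,a],[.531,.06,a+.07]]))
    print(o.fun,o.x[:2],np.degrees(o.x[2]))
p=o.x; out=[]
for c in ("scene","side"):
    im=cv2.imread(f"pics/{c}0.png")
    for S in (pl[1::2],bx[1::2],np.array([[.125,0,.08]])):
        for u in proj(c,rig2w(p,S)): cv2.circle(im,(int(u[0]),int(u[1])),1,(0,0,255),-1)
    q=proj(c,rig2w(p,[[.02,0,.03]]))[0]
    out.append(cv2.resize(cv2.getRectSubPix(im,(170,170),tuple(map(float,q))),(400,400),interpolation=cv2.INTER_CUBIC))
cv2.imwrite("pics/fit.png",np.hstack(out))
E
python3 fit.py
```

```text
scene 0.76 7209
side 0.62 8095
0.08446061735163761 [0.53231455 0.062334  ] 12.806214841183316
0.08297822081056287 [0.53301682 0.06244026] 12.709043180590358
0.081558627516853 [0.53274792 0.06237629] 12.703481620486357
```

View pics/fit.png

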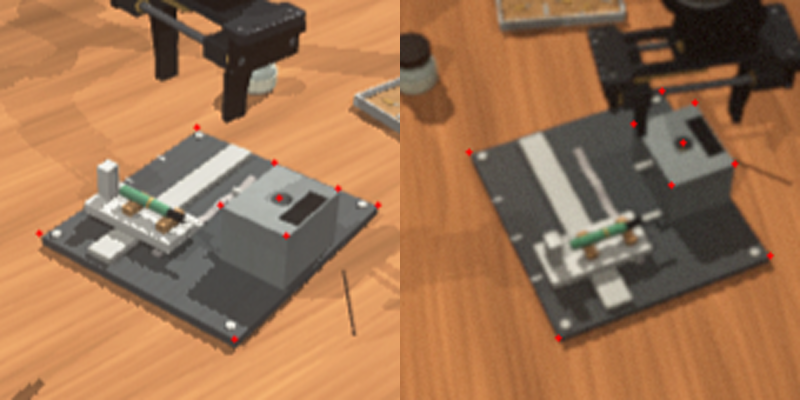

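The fit overlays the plate and box corners and the button hole well. The rig is at (0.533, 0.062) with yaw 12.7°, and the hole is at about (0.6545, 0.090). Next I move above the tab.

>>> {"method": "carry_out", "body": {
  "steps": [
    [[1.0,13.9,9],77.3],
    [[1.0,13.9,9],77.3],
    [[1.0,13.9,9],77.3],
    [[1.0,13.9,9],77.3],
    [[1.0,13.9,9],77.3],
    [[1.0,13.9,9],77.3],
    [[1.0,13.9,9],77.3],
    [[1.0,13.9,9],77.3],
    [[1.0,13.9,9],77.3],
    [[1.0,13.9,9],77.3],
    [[1.0,13.9,9],77.3]
  ]
}}

```text
time_s: 2.9
tcp_pos: [0.4861, -0.01, 0.1327]
ee_rot: [[-0.975, -0.223, 0.0], [-0.223, 0.975, 0.0], [-0.0, -0.0, -1.0]]
wrist_force: [-0.5, 1.5, -0.1]
gripper_width: 1.0
```

Run:
```python
from h import *
s=r.sense();print(s["time_s"],s["tcp_pos"],s["ee_rot"],s["gripper_width"],s["wrist_force"])
im=r.capture("wrist");cv2.imwrite("pics/w1.png",im[:,:,::-1])
for t in ("carrier_tab","button_top","rig"): print(t,[(np.round(d["centre"],4),d["confidence"]) for d in r.place_of("wrist",t)[:2]])
```

```text
2.9 [ 0.48607984 -0.00995632  0.13265642] [[-9.74816687e-01 -2.23007497e-01  2.89759387e-04]
 [-2.23007496e-01  9.74816729e-01  3.64582497e-05]
 [-2.90592761e-04 -2.90784051e-05 -9.99999957e-01]] 1.0003450997760885 [-0.54712118  1.49866721 -0.11291978]
carrier_tab [(array([ 0.4868, -0.0113,  0.0761]), 0.95)]
button_top []
rig [(array([ 0.5326,  0.0631, -0.0019]), 0.93)]
```

View pics/w1.png

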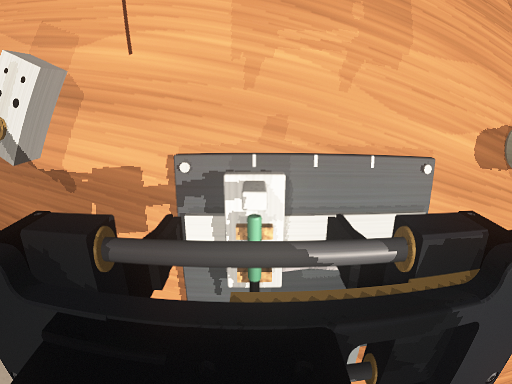

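The tab is at (254,195), midway between the fingers, and the station marks are at 254, 315 and 373. I descend and pinch.

>>> {"method": "carry_out", "body": {
  "steps": [
    [[0,0,4],0],
    [[0,0,7],0],
    [[0,0,8.1],0],
    [[0,0,8.1],0]
  ]
}}

```text
time_s: 3.5
tcp_pos: [0.4852, -0.0103, 0.0504]
ee_rot: [[-0.975, -0.222, -0.003], [-0.222, 0.975, -0.001], [0.004, -0.0, -1.0]]
wrist_force: [0.1, -0.2, 0.2]
gripper_width: 0.999
```

>>> {"method": "carry_out", "body": {
  "gripper": -1,
  "steps": [
    [[0,0,0],0],
    [[0,0,0],0],
    [[0,0,0],0],
    [[0,0,0],0],
    [[0,0,0],0],
    [[0,0,0],0],
    [[0,0,0],0]
  ]
}}

```text
time_s: 4.2
tcp_pos: [0.4852, -0.0103, 0.0505]
ee_rot: [[-0.975, -0.222, -0.003], [-0.222, 0.975, -0.001], [0.003, -0.0, -1.0]]
wrist_force: [0.6, -0.2, 0.3]
gripper_width: 0.448
```

>>> {"method": "carry_out", "body": {
  "steps": [
    [[0,0,0],0],
    [[0,0,0],0],
    [[0,0,0],0],
    [[0,0,0],0],
    [[0,0,0],0]
  ]
}}

```text
time_s: 4.7
tcp_pos: [0.4852, -0.0103, 0.0505]
ee_rot: [[-0.975, -0.222, -0.003], [-0.222, 0.975, -0.001], [0.003, -0.0, -1.0]]
wrist_force: [-0.0, 0.4, 0.0]
gripper_width: 0.229
```

Gripped at about 20 mm. I slide 60 mm.

>>> {"method": "carry_out", "body": {
  "steps": [
    [[0,0.5,0],0],
    [[0,1.0,0],0],
    [[0,1.5,0],0],
    [[0,2,0],0],
    [[0,2.5,0],0],
    [[0,3,0],0],
    [[0,3.5,0],0],
    [[0,4,0],0],
    [[0,4.5,0],0],
    [[0,5,0],0],
    [[0,5.5,0],0],
    [[0,6,0],0],
    [[0,6,0],0],
    [[0,6,0],0]
  ]
}}

```text
time_s: 6.1
tcp_pos: [0.4717, 0.0487, 0.0504]
ee_rot: [[-0.975, -0.222, -0.004], [-0.222, 0.975, -0.001], [0.004, 0.0, -1.0]]
wrist_force: [-0.6, 1.2, 1.8]
gripper_width: 0.222
```

>>> {"method": "carry_out", "body": {
  "gripper": 1,
  "steps": [
    [[0,0,0],0],
    [[0,0,0],0],
    [[0,0,0],0],
    [[0,0,0],0],
    [[0,0,0],0],
    [[0,0,0],0]
  ]
}}

```text
time_s: 6.7
tcp_pos: [0.4717, 0.0487, 0.0504]
ee_rot: [[-0.975, -0.222, -0.003], [-0.222, 0.975, -0.001], [0.004, 0.0, -1.0]]
wrist_force: [-0.4, -0.3, -0.7]
gripper_width: 0.688
```

>>> {"method": "carry_out", "body": {
  "steps": [
    [[0,0,-4],0],
    [[0,0,-8],0],
    [[0,0,-12],0],
    [[0,0,-12],0]
  ]
}}

```text
time_s: 7.1
tcp_pos: [0.4757, 0.0499, 0.1761]
ee_rot: [[-0.975, -0.223, 0.009], [-0.223, 0.975, 0.003], [-0.009, 0.001, -1.0]]
wrist_force: [1.2, 0.5, 0.4]
gripper_width: 0.982
```

Run:
```python
from h import *
s=r.sense();print(s["time_s"],s["tcp_pos"],s["ee_rot"],s["gripper_width"],s["wrist_force"])
for c in ("wrist","side","scene"):
    im=r.capture(c);cv2.imwrite(f"pics/{c}2.png",im[:,:,::-1])
    for t in ("carrier_tab","stylus","block_hole","button_top"): print(c,t,[(np.round(d["centre"],4),d["confidence"]) for d in r.place_of(c,t)[:2]])
```

```text
7.1 [0.4757354  0.04985764 0.1761484 ] [[-0.97479477 -0.22293626  0.00863576]
 [-0.22291699  0.97483236  0.00314522]
 [-0.0091196   0.00114089 -0.99995776]] 0.9816422380987682 [1.19061619 0.50136197 0.35124126]
wrist carrier_tab [(array([0.4725, 0.0454, 0.078 ]), 0.67)]
wrist stylus []
wrist block_hole [(array([ 0.4508, -0.2912,  0.0028]), 0.55)]
wrist button_top [(array([ 0.4503, -0.2891,  0.001 ]), 0.48)]
side carrier_tab [(array([0.4723, 0.0484, 0.0729]), 0.59)]
side stylus [(array([ 0.4797, -0.3016,  0.0055]), 0.51)]
side block_hole [(array([ 0.4771, -0.297 ,  0.0511]), 0.63)]
side button_top []
scene carrier_tab [(array([0.4695, 0.0463, 0.0745]), 0.64)]
scene stylus [(array([ 0.4764, -0.3008,  0.0032]), 0.77)]
scene block_hole [(array([ 0.474 , -0.2952,  0.049 ]), 0.91)]
scene button_top []
```

View pics/wrist2.png

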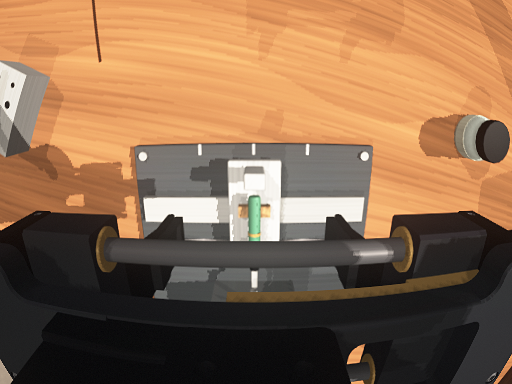

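The carrier tab sits at the middle mark (254,150), and both cameras put it about 60 mm along. Now I go towards the stylus and stop 5 cm short so the wrist camera can see it.

>>> {"method": "carry_out", "body": {
  "gripper": 1,
  "steps": [
    [[1.5,-5,0],0],
    [[2.7,-10,0],0],
    [[2.7,-15,0],0],
    [[2.7,-20,0],0],
    [[2.7,-25,0],0],
    [[2.7,-30,0],0],
    [[2.7,-34,0],0],
    [[2.7,-34,0],0],
    [[2.7,-34,0],0],
    [[2.7,-34,0],0]
  ]
}}

```text
time_s: 8.85
tcp_pos: [0.5208, -0.2881, 0.1702]
ee_rot: [[-0.975, -0.222, -0.004], [-0.222, 0.975, -0.0], [0.004, 0.001, -1.0]]
wrist_force: [-0.3, 0.3, -0.8]
gripper_width: 1.0
```

Run:
```python
from h import *
s=r.sense();print(s["time_s"],s["tcp_pos"],s["ee_rot"],s["gripper_width"],s["wrist_force"])
for c in ("wrist",):
    im=r.capture(c);cv2.imwrite(f"pics/{c}3.png",im[:,:,::-1])
    for t in ("stylus","block_hole","knockout_block"): print(c,t,[(np.round(d["centre"],4),d["confidence"]) for d in r.place_of(c,t)[:2]])
for g in ([.477,-.298,.05],[.477,-.298,.13]): print(proj("wrist",[g]))
```

```text
8.85 [ 0.52079445 -0.28809919  0.17019932] [[-9.75004742e-01 -2.22142084e-01 -4.31827546e-03]
 [-2.22142779e-01  9.75014093e-01 -3.24186650e-04]
 [ 4.28239493e-03  6.43190189e-04 -9.99990624e-01]] 1.0004868995801703 [-0.33203262  0.27920742 -0.80361168]
wrist stylus [(array([ 0.4785, -0.2969,  0.008 ]), 0.92)]
wrist block_hole [(array([ 0.4736, -0.2998,  0.0484]), 0.8)]
wrist knockout_block [(array([ 0.4492, -0.2877,  0.0029]), 0.89)]
[[254.51693131 138.30792489]]
[[254.70971411 148.62680714]]
```

View pics/wrist3.png

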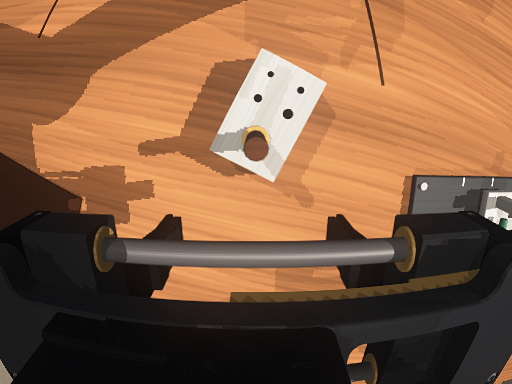

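The handle top is at (256,147), within 2 px of the prediction for (0.477,-0.298). I go over it, descend and grasp.

>>> {"method": "carry_out", "body": {
  "steps": [
    [[4.5,0.1,0],0],
    [[4.5,0.1,0],0],
    [[4.5,0.1,0],0],
    [[4.5,0.1,4],0],
    [[4.5,0.1,7],0],
    [[4.5,0.1,9.4],0],
    [[4.5,0.1,9.4],0],
    [[4.5,0.1,9.4],0]
  ]
}}

```text
time_s: 9.85
tcp_pos: [0.478, -0.2968, 0.0774]
ee_rot: [[-0.974, -0.225, -0.003], [-0.225, 0.974, -0.002], [0.003, -0.001, -1.0]]
wrist_force: [1.0, -1.3, 0.5]
gripper_width: 1.001
```

>>> {"method": "carry_out", "body": {
  "gripper": -1,
  "steps": [
    [[0,0,0],0],
    [[0,0,0],0],
    [[0,0,0],0],
    [[0,0,0],0],
    [[0,0,0],0],
    [[0,0,0],0],
    [[0,0,0],0],
    [[0,0,0],0],
    [[0,0,0],0],
    [[0,0,0],0],
    [[0,0,0],0],
    [[0,0,0],0],
    [[0,0,0],0]
  ]
}}

```text
time_s: 11.15
tcp_pos: [0.478, -0.2968, 0.0774]
ee_rot: [[-0.974, -0.225, -0.003], [-0.225, 0.974, -0.002], [0.003, -0.001, -1.0]]
wrist_force: [0.0, 0.5, -0.6]
gripper_width: 0.198
```

Gripped at 17 mm. I lift and carry it above the button hole.

>>> {"method": "carry_out", "body": {
  "steps": [
    [[0,0,-3],0],
    [[0,0,-6],0],
    [[0,0,-9],0],
    [[0,0,-11],0],
    [[0,0,-11],0],
    [[0,0,-11],0]
  ]
}}

```text
time_s: 11.75
tcp_pos: [0.4779, -0.2963, 0.1869]
ee_rot: [[-0.974, -0.224, -0.003], [-0.224, 0.974, -0.001], [0.003, 0.0, -1.0]]
wrist_force: [0.2, -0.2, -2.0]
gripper_width: 0.201
```

>>> {"method": "carry_out", "body": {
  "steps": [
    [[-2,2.5,0],0],
    [[-4,5,0],0],
    [[-6,8,0],0],
    [[-9,11.5,0],0],
    [[-11.5,15,0],0],
    [[-14,18.5,0],0],
    [[-16.5,21.5,0],0],
    [[-19,25,0],0],
    [[-21.5,28,0],0],
    [[-24,31,0],0],
    [[-25.9,33.7,0],0],
    [[-25.9,33.7,0],0],
    [[-25.9,33.7,0],0],
    [[-25.9,33.7,0],0]
  ]
}}

```text
time_s: 13.15
tcp_pos: [0.6537, 0.0894, 0.1846]
ee_rot: [[-0.975, -0.224, -0.006], [-0.224, 0.975, -0.002], [0.006, -0.0, -1.0]]
wrist_force: [-0.4, 0.1, -0.5]
gripper_width: 0.198
```

Run:
```python
from h import *
s=r.sense();print(s["time_s"],s["tcp_pos"],s["ee_rot"],s["gripper_width"],s["wrist_force"])
o=[]
for c in ("scene","side"):
    im=r.capture(c)[:,:,::-1].copy()
    for t in ("stylus","button_top"): print(c,t,[(np.round(d["centre"],4),d["confidence"]) for d in r.place_of(c,t)[:2]])
    q=proj(c,[[.6546,.0899,.08]])[0]; cv2.circle(im,tuple(map(int,q)),1,(0,0,255),-1)
    tip=s["tcp_pos"]+s["ee_rot"][:,2]*-.0
    for g in ([*s["tcp_pos"][:2],s["tcp_pos"][2]-.0724],): cv2.circle(im,tuple(map(int,proj(c,[g])[0])),1,(255,0,0),-1)
    o.append(cv2.resize(cv2.getRectSubPix(im,(120,120),tuple(map(float,q))),(400,400),interpolation=cv2.INTER_CUBIC))
cv2.imwrite("pics/hole4.png",np.hstack(o))
```

```text
13.15 [0.65374803 0.08943634 0.18464926] [[-9.74607999e-01 -2.23840544e-01 -5.88724216e-03]
 [-2.23834849e-01  9.74625746e-01 -1.61755006e-03]
 [ 6.09993106e-03 -2.58707275e-04 -9.99981362e-01]] 0.19848642075179274 [-0.35191181  0.05096358 -0.52927886]
scene stylus [(array([0.6531, 0.0871, 0.1112]), 0.56)]
scene button_top []
side stylus [(array([0.6549, 0.085 , 0.1161]), 0.53)]
side button_top [(array([ 0.4758, -0.2967,  0.0524]), 0.59), (array([ 0.5732,  0.4439, -0.0041]), 0.49)]
```

View pics/hole4.png

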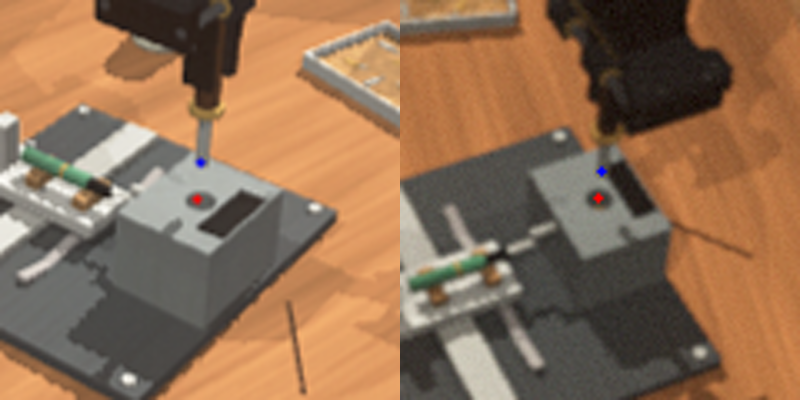

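The tip sits right over the hole; the relative pixel offsets suggest about 2 mm more along +y. I descend into the hole in stages, watching the force.

>>> {"method": "carry_out", "body": {
  "steps": [
    [[-0.15,0.15,0],0],
    [[-0.15,0.15,1.5],0],
    [[-0.15,0.15,3],0],
    [[-0.15,0.15,4],0],
    [[-0.15,0.15,4.5],0],
    [[-0.15,0.15,4.5],0],
    [[-0.15,0.15,4.5],0]
  ]
}}

```text
time_s: 14.15
tcp_pos: [0.656, 0.0913, 0.1419]
ee_rot: [[-0.975, -0.224, -0.002], [-0.224, 0.975, -0.001], [0.002, -0.0, -1.0]]
wrist_force: [-0.3, 0.1, -0.5]
gripper_width: 0.202
```

>>> {"method": "carry_out", "body": {
  "steps": [
    [[0.1,0,0.4],0],
    [[0.1,0,0.8],0],
    [[0.1,0,1.0],0],
    [[0.1,0,1.0],0]
  ]
}}

```text
time_s: 14.55
tcp_pos: [0.6554, 0.0913, 0.1324]
ee_rot: [[-0.975, -0.224, -0.001], [-0.224, 0.975, -0.0], [0.001, -0.0, -1.0]]
wrist_force: [-0.5, 0.6, 1.9]
gripper_width: 0.199
```

>>> {"method": "carry_out", "body": {
  "steps": [
    [[0,0,0.2],0],
    [[0,0,0.4],0],
    [[0,0,0.4],0],
    [[0,0,0.4],0]
  ]
}}

```text
time_s: 14.95
tcp_pos: [0.6555, 0.0913, 0.1288]
ee_rot: [[-0.975, -0.224, -0.0], [-0.224, 0.975, -0.0], [0.0, -0.0, -1.0]]
wrist_force: [-1.6, 0.1, 3.9]
gripper_width: 0.201
```

>>> {"method": "carry_out", "body": {
  "steps": [
    [[0,0,0.1],0],
    [[0,0,0.2],0],
    [[0,0,0.2],0]
  ]
}}

```text
time_s: 15.25
tcp_pos: [0.6557, 0.0913, 0.1283]
ee_rot: [[-0.974, -0.225, 0.001], [-0.225, 0.974, -0.001], [-0.0, -0.001, -1.0]]
wrist_force: [-2.6, 0.1, 8.3]
gripper_width: 0.201
```

Force jumped to about 9 N and travel stopped, so the button is bottomed. I hold, then retract.

>>> {"method": "carry_out", "body": {
  "steps": [
    [[0,0,0.1],0],
    [[0,0,0.1],0],
    [[0,0,0.1],0],
    [[0,0,0.1],0],
    [[0,0,0.1],0],
    [[0,0,0.1],0],
    [[0,0,0.1],0],
    [[0,0,0.1],0],
    [[0,0,0.1],0],
    [[0,0,0.1],0]
  ]
}}

```text
time_s: 16.25
tcp_pos: [0.6556, 0.0913, 0.1283]
ee_rot: [[-0.974, -0.225, 0.001], [-0.225, 0.974, -0.001], [-0.001, -0.001, -1.0]]
wrist_force: [-2.0, 0.6, 7.5]
gripper_width: 0.204
```

>>> {"method": "carry_out", "body": {
  "steps": [
    [[0,0,-0.5],0],
    [[0,0,-1],0],
    [[0,0,-2],0],
    [[0,0,-3.5],0],
    [[0,0,-5.5],0],
    [[0,0,-5.8],0],
    [[0,0,-5.8],0],
    [[0,0,-5.8],0]
  ]
}}

```text
time_s: 17.05
tcp_pos: [0.6549, 0.0913, 0.185]
ee_rot: [[-0.974, -0.225, -0.001], [-0.225, 0.974, -0.001], [0.001, -0.001, -1.0]]
wrist_force: [0.4, -0.2, -0.5]
gripper_width: 0.198
```

>>> {"method": "carry_out", "body": {
  "steps": [
    [[2,-2.5,0],0],
    [[4,-5,0],0],
    [[6,-8,0],0],
    [[9,-11.5,0],0],
    [[11.5,-15,0],0],
    [[14,-18.5,0],0],
    [[16.5,-21.5,0],0],
    [[19,-25,0],0],
    [[21.5,-28,0],0],
    [[24,-31,0],0],
    [[26,-33.8,0],0],
    [[26,-33.8,0],0],
    [[26,-33.8,0],0],
    [[26,-33.8,0],0],
    [[26,-33.8,0],0]
  ]
}}

```text
time_s: 18.55
tcp_pos: [0.4777, -0.2956, 0.1853]
ee_rot: [[-0.974, -0.226, -0.002], [-0.226, 0.974, -0.001], [0.002, -0.0, -1.0]]
wrist_force: [0.0, -0.0, -1.2]
gripper_width: 0.203
```

Run:
```python
from h import *
s=r.sense();R=s["ee_rot"];print(s["time_s"],s["tcp_pos"],R)
print("to seat, cm tool axes:",100*R.T@(np.array([.478,-.2968,.0774])-s["tcp_pos"]))
o=[]
for c in ("scene","side"):
    im=r.capture(c)[:,:,::-1].copy()
    print(c,[(np.round(d["centre"],4),d["confidence"]) for d in r.place_of(c,"stylus")[:2]])
    q=proj(c,[[.478,-.297,.07]])[0]
    o.append(cv2.resize(cv2.getRectSubPix(im,(120,120),tuple(map(float,q))),(400,400),interpolation=cv2.INTER_CUBIC))
cv2.imwrite("pics/seat5.png",np.hstack(o))
```

```text
18.55 [ 0.47773119 -0.29561657  0.18527794] [[-9.74139621e-01 -2.25940459e-01 -1.70533342e-03]
 [-2.25939678e-01  9.74141084e-01 -6.39922315e-04]
 [ 1.80581968e-03 -2.38071199e-04 -9.99998341e-01]]
to seat, cm tool axes: [-0.01892874 -0.11878816 10.78780624]
scene [(array([ 0.4778, -0.2956,  0.1148]), 0.62)]
side []
```

View pics/seat5.png

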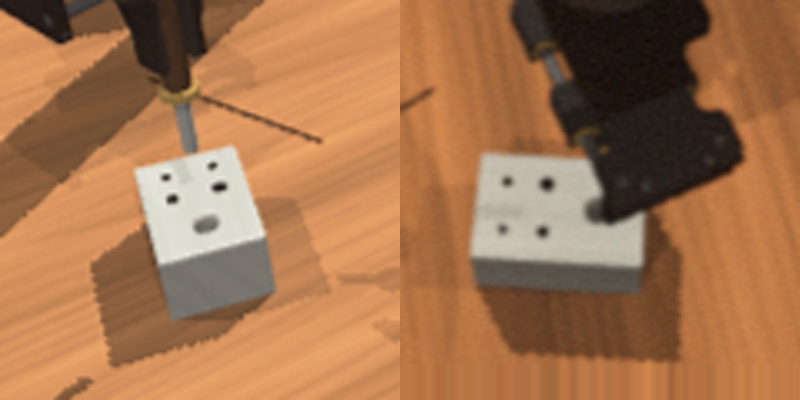

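The stylus hangs straight and the free hole is at (206,224) in the left crop. I lower at the recorded grasp position, slowly near the mouth.

>>> {"method": "carry_out", "body": {
  "steps": [
    [[0,-0.1,2],0],
    [[0,-0.1,4],0],
    [[0,-0.1,5.5],0],
    [[0,-0.1,5.5],0],
    [[0,-0.1,6],0],
    [[0,-0.1,6.4],0],
    [[0,-0.1,6.8],0],
    [[0,-0.1,7.2],0],
    [[0,-0.1,7.2],0]
  ]
}}

```text
time_s: 19.65
tcp_pos: [0.4775, -0.2968, 0.1131]
ee_rot: [[-0.974, -0.226, -0.002], [-0.226, 0.974, -0.0], [0.002, -0.0, -1.0]]
wrist_force: [0.4, 0.2, -1.0]
gripper_width: 0.199
```

In the hole, with no contact force. I continue to just above the seat.

>>> {"method": "carry_out", "body": {
  "steps": [
    [[0,0,0.7],0],
    [[0,0,1.4],0],
    [[0,0,2.1],0],
    [[0,0,2.8],0],
    [[0,0,3.3],0],
    [[0,0,3.5],0],
    [[0,0,3.5],0]
  ]
}}

```text
time_s: 20.35
tcp_pos: [0.4775, -0.2968, 0.078]
ee_rot: [[-0.974, -0.226, -0.002], [-0.226, 0.974, -0.001], [0.002, 0.0, -1.0]]
wrist_force: [-0.1, 0.5, -0.6]
gripper_width: 0.197
```

>>> {"method": "carry_out", "body": {
  "steps": [
    [[0,0,0.1],0],
    [[0,0,0.1],0],
    [[0,0,0.1],0]
  ]
}}

```text
time_s: 20.65
tcp_pos: [0.4778, -0.297, 0.0774]
ee_rot: [[-0.974, -0.226, -0.001], [-0.226, 0.974, -0.001], [0.001, -0.001, -1.0]]
wrist_force: [-0.4, 0.1, 0.9]
gripper_width: 0.203
```

Seated: the same height as at the grasp, and the force has turned positive. I release and rise.

>>> {"method": "carry_out", "body": {
  "gripper": 1,
  "steps": [
    [[0,0,0],0],
    [[0,0,0],0],
    [[0,0,0],0],
    [[0,0,0],0],
    [[0,0,0],0],
    [[0,0,0],0],
    [[0,0,0],0],
    [[0,0,0],0],
    [[0,0,0],0]
  ]
}}

```text
time_s: 21.55
tcp_pos: [0.4779, -0.297, 0.0774]
ee_rot: [[-0.974, -0.226, -0.001], [-0.226, 0.974, -0.001], [0.001, -0.001, -1.0]]
wrist_force: [-0.0, 0.2, -0.5]
gripper_width: 0.932
```

>>> {"method": "carry_out", "body": {
  "steps": [
    [[0,0,-3],0],
    [[0,0,-6],0],
    [[0,0,-10],0],
    [[-5,0,-12],0],
    [[-10,5,-12],0],
    [[-12,8,-12],0],
    [[-12,8,-12],0],
    [[-12,8,-12],0]
  ]
}}

```text
time_s: 22.35
tcp_pos: [0.5774, -0.1902, 0.1969]
ee_rot: [[-0.974, -0.229, -0.002], [-0.229, 0.974, -0.001], [0.002, -0.0, -1.0]]
wrist_force: [0.9, 0.0, 0.3]
gripper_width: 1.002
```

Run:
```python
from h import *
s=r.sense();print(s["time_s"],s["tcp_pos"],s["gripper_width"],s["wrist_force"])
o=[]
for c in ("scene","side"):
    im=r.capture(c)[:,:,::-1].copy()
    for t in ("stylus","carrier_tab","paperweight","nib_tray","ink_jar"): print(c,t,[(np.round(d["centre"],4),round(d["confidence"],2)) for d in r.place_of(c,t)[:1]])
    for g in ([.477,-.297,.09],[.53,.06,.04]):
        q=proj(c,[g])[0];w=100 if g[1]<0 else 170
        o.append(cv2.resize(cv2.getRectSubPix(im,(w,w),tuple(map(float,q))),(300,300),interpolation=cv2.INTER_CUBIC))
cv2.imwrite("pics/end6.png",np.vstack([np.hstack(o[:2]),np.hstack(o[2:])]))
```

```text
22.35 [ 0.57742233 -0.19023368  0.19689411] 1.0017568279043387 [0.85658971 0.03257363 0.32600753]
scene stylus [(array([ 0.4738, -0.2972,  0.0061]), 0.64)]
scene carrier_tab [(array([0.4707, 0.0469, 0.0724]), 0.78)]
scene paperweight [(array([ 0.7396, -0.2723, -0.0033]), 0.65)]
scene nib_tray [(array([ 5.688e-01,  4.422e-01, -4.000e-04]), 0.62)]
scene ink_jar [(array([0.3598, 0.3221, 0.0007]), 0.79)]
side stylus [(array([ 0.4759, -0.3005,  0.0066]), 0.69)]
side carrier_tab [(array([0.4707, 0.0493, 0.0748]), 0.64)]
side paperweight [(array([ 0.7408, -0.2693,  0.0045]), 0.56)]
side nib_tray [(array([ 0.573 ,  0.4468, -0.0006]), 0.66)]
side ink_jar [(array([3.556e-01, 3.241e-01, 1.000e-04]), 0.95)]
```

View pics/end6.png

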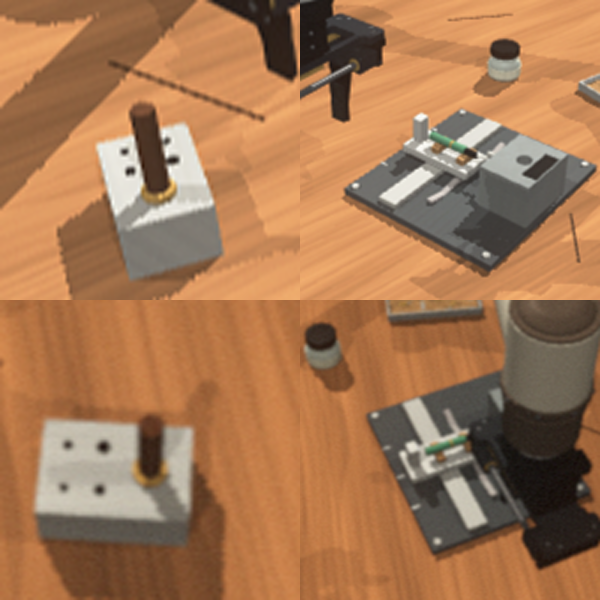

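The stylus stands upright with its collar on the block top. The carrier is in the middle with the pen in front of the box, and the bystanders haven't moved. I hand the job in.

```bash
python3 -c "
from station import r
print(r.finish_job())"
```

```text
the job is handed in; nothing more can be done
None
```

The job is done and handed in at about 22.5 s, well inside the 64 s limit; the hand-in gave no verdict.

- **Carrier:** I pinched the tab, slid it 60 mm to the middle station and let go. Both fixed cameras put the tab at about (0.471, 0.048), within 2 mm of where I released it, with the pen in front of the gauge box.
- **Button:** I pressed it with the stylus tip until travel stopped, at 8 to 9 N, and held it there for just over 1 s. After I pulled back the force returned to zero. I had no direct view of the button springing up.
- **Stylus:** It is back upright in its hole at the same height as when I gripped it. The last pictures show the collar on the block top.
- **Bystanders:** The paperweight and ink jar read within about 4 mm of their starting positions, and the nib tray within about 6 mm. That is close to measurement noise, and the arm never went near them.

**Checks that missed or disagreed:** the networks never found the button itself, so I took its position from a fit of the rig pose. The side camera also missed the held stylus once.

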